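Uncover a serving dish and lay its spoon in it

ROBOT

A 6-joint arm with a two-finger parallel gripper is mounted at the origin on the work surface. World frame = base frame: x ahead of the robot, y to its left, z up, the work surface at z = 0. Lengths are in m, angles in rad, forces in N, time in s.
With the tool pointing down it reaches from about 0.275 to 0.975 m from the base axis. Payload 8.4 kg.
Tool frame: the origin (TCP) lies at the very end of the fingers, on their centre line; the grasp point (between the pads) lies behind it (hold_point_z is the z of the grasp point in the tool frame, in m); z points along the fingers, x is the direction in which the jaws open and shut, and the axes are right-handed (so a half turn about z gives the same grasp; the last joint's range is limited). The gripper opens to 92 mm and grips with 3 to 60 N. Pads are 20 mm wide; open, the fingers measure 128 mm over their backs; the gripper's body (75 mm by 189 mm) begins 69 mm behind the grasp point.
Start: joints at [-1.139, 0.353, 1.633, -0, 1.155, -0.002], TCP at [0.263, -0.567, 0.215] pointing down, gripper open.
Joint ranges: [-2.63, 2.63], [-0.92, 2.1], [0.06, 2.66], [-1.3, 4.44], [0, 2.69], [-3.02, 3.02]. Speed limits (rad/s): [2.22, 2.22, 2.79, 3.14, 3.14, 3.14].

INTERFACE

Orientations are given as a unit quaternion [x, y, z, w].
In Python, from rig import sense, capture, camera_params, job_done, hold_point_z gives the robot as it stands. The module is installed in compiled form; this text tells all that it offers.
- The arm moves only by the tool arm_command, never from a script. Its argument "steps" is a list of rows, each a list of 2 entries, a list of its own where there are three numbers: the shift along the world's x, y, z in m, then the turn about the world's z in rad. In form: [[[tx, ty, tz], yaw], ...]. A call has 1 to 10 rows; each row shifts and turns the commanded pose from where the row before left it; what a row does not reach is not made up. A row lasts 1/10 s, in which the tool goes at most 50 mm and 8.59 degrees, less where a joint would pass 70% of its speed; a pose out of reach is approached as far as the arm can. A call with a gripper value outside its range is refused whole. "fingers" is the closure, from -1 (fully open) to 1 (shut), set as the call begins (left out, the last holds). The fingers move at their own pace and stop on an object; "force" is the grip in N (left out, the last holds). Time passes only in rows, so rows that do not move let the fingers close. It gives the time, the measured TCP pose, the force and the opening at its end, in the units of the state.
- sense(): the state, without advancing time (a new reading comes with each control period).
- capture(name): name is "scene" or "top"; returns (picture, depth): 400x640x3 uint8, red, green, blue; 400x640 float32, m along the optical axis (not along the pixel's ray), 0 where there is no reading.
- camera_params(name): a dict with "camera_matrix" (3x3 intrinsics, pixels), "R" (3x3) and "t" (3): a world point X has camera coordinates R X + t. Camera axes: x right, y down, z forward; pixel columns grow to the right and rows downward; lengths in m; the calibration is good to about 2 mm. A picture is of the moment at which its call begins. camera_params takes no time and is no camera call.
- job_done(): hands the job in, once; it reports no verdict.
The state is a dict: "time": time; "joints": joint angles; "joint_vel": joint speeds; "tau": joint torques, N m; "ee_pos": TCP position; "orientation": TCP orientation; "ft_force": force on the tool from outside, world axes, zero at the start; "torque": the same for the moment, N m; "grip_width": opening from 0.0 (shut) to 1.0 (fully open).
Only numpy, scipy, OpenCV 4.12 (cv2) and the standard library are available. Lean on these libraries where they do the work, as an engineer would, in place of code of your own. Each camera call takes 0.05 s, during which the arm holds its last target.

TASK

Get the copper dish ready for serving: lift off its lid by the knob and set it down flat near the middle of the bare wooden board. Then draw the long spoon, the tallest of the three wooden utensils, out of the white caddy and lay it in the dish, bowl inside and handle resting out over the rim. Do not drop the lid or the spoon, leave the two short utensils in the caddy, and leave everything else on the counter where it stands.

Things in the scene. Friction and masses are not known exactly. Their poses are not given: they have to be found in the camera images.
- dish: Round copper dish, fixed. Outer diameter 168 mm, inner 160 mm, rim 60 mm above its origin; a firm flat yellow omelette is its inner floor, 18 mm above the origin. Brass ear handles at its +y and -y sides reach 108 mm from the axis, 54 mm high. Origin: centre of the underside; z up. The spoon may point to any side.
- dish_rim (a point): Centre of the dish's mouth, level with the rim.
- lid: Round copper lid, 174 mm wide, on the dish. Origin: centre of its underside, z up. An 8 mm plug, 148 mm wide, sits in the dish's mouth with 6 mm play and the flange over it rests on the rim (origin 52 mm above the dish's). Low dome up to 21 mm; dark round wooden knob, 30 mm wide, 25 to 55 mm above the origin. About 0.4 kg.
- lid_knob (a point): Middle of the lid's knob, 42 mm above the lid's origin, on its axis.
- board: Square bare wooden board, 200 x 200 mm, 16 mm thick, fixed to the counter. Origin: centre of its underside; z up.
- caddy: White utensil caddy, fixed: 46 mm (x) by 150 mm (y), 95 mm high, open on top, walls 3 mm; three wells along its y at -49, 0 and +49 mm, each 40 x 46 mm inside, floor 5 mm up. Origin: centre of its underside. A wooden utensil stands in each well, foot at the +x wall, leaning on the -x rim.
- spoon: Long wooden spoon, 220 mm, 70 g, in one well. Origin: tip of its bowl (lower end in the caddy); z along it to the handle's end, y across its width, x its thickness. Bowl round, 42 mm wide, 9 mm thick; handle 14 mm wide (y), 10 mm thick (x). Centre of mass about 75 mm along z. At first it leans about 0.33 rad towards the caddy's -x.
- spoon_bowl (a point): Centre of the spoon's bowl, 21 mm along the spoon from its tip.
- spoon_grip (a point): A good place to grip the spoon's handle: on its centre line, 170 mm along the spoon from its tip, above the tops of the short utensils.
- spoon_end (a point): The free end of the spoon's handle, 220 mm along the spoon from its tip.
- turner: Short wooden turner, 145 mm, with a flat square blade, in another well; must stay in the caddy. Origin: its lower end; z along it.
- fork: Short wooden fork, 145 mm, with three flat prongs, in the third well; must stay in the caddy. Origin: its lower end; z along it.
- salt: Small glass salt shaker with a bright steel top, 38 mm wide, 70 mm high; a loose bystander, to be left where it stands. Origin: centre of its underside.
- pepper: Small glass pepper shaker with a dark steel top, 38 mm wide, 70 mm high; a loose bystander, to be left where it stands. Origin: centre of its underside.
- preserve: Amber glass jar with a dark cap, 84 mm wide, 150 mm high; a loose bystander, to be left where it stands. Origin: centre of its underside.
- sauce: Red sauce bottle with a white cap, 56 mm wide, 170 mm high; a loose bystander, to be left where it stands. Origin: centre of its underside.
- ramekin: Small white bowl, 84 mm wide, 45 mm high; a loose bystander, to be left where it stands. Origin: centre of its underside.
- mug: Blue mug, 80 mm wide, 90 mm high; a loose bystander, to be left where it stands. Origin: centre of its underside.
- mill: Dark wooden pepper mill, 52 mm wide, 145 mm high; a loose bystander, to be left where it stands. Origin: centre of its underside.
Not all that is in view belongs to the job. What is shaped like the lid but purple or turquoise is not meant. Leave any purple look-alike of the spoon alone.

How it is judged:
On the way, in this order (a step that is already met when the one before it is completed fails the run):
1. the lid lies flat on the board, let go (horizontal distance between lid and board below 0.04 m and z of lid in the frame of board between 0.01 and 0.024 m and angle between lid's own z axis and vertical below 0.1 rad and contact force between the fingers and lid below 0.05 N and linear speed of lid below 0.03 m/s), for 0.2 s.
2. the spoon is out of the caddy (its tip above the caddy's rim) (z of spoon in the frame of caddy above 0.097 m), for 0.1 s.
At the end, for the whole second after the job is handed in: Lid flat (0.1 rad) on the board, centres within 40 mm; spoon lying in the dish 43 to 86 degrees from upright, bowl centre within 70 mm of the dish axis and under 50 mm above its underside, handle end over 90 mm from the axis and above the rim; both let go and at rest (all of step 1 and contact force between the fingers and spoon below 0.05 N and linear speed of spoon below 0.03 m/s and horizontal distance between spoon_bowl and dish_rim below 0.07 m and z of spoon_bowl in the frame of dish below 0.05 m and horizontal distance between spoon_end and dish_rim above 0.09 m and z of spoon_end in the frame of dish above 0.06 m and angle between spoon's own z axis and vertical between 0.75 and 1.5 rad and contact force between spoon and dish above 0.05 N); the robot touches nothing.
It fails at once if the lid was dropped (falls freely at over 0.7 m/s, a drop of about 25 mm) (linear speed of lid above 0.7 m/s and contact force between lid and anything else below 0.02 N).
It fails at once if the spoon was dropped (falls freely at over 0.9 m/s, a drop of about 40 mm) (linear speed of spoon above 0.9 m/s and contact force between spoon and anything else below 0.02 N).
It fails at once if the short turner or fork was pulled from its well (its lower end moved over 45 mm) (distance of any of turner, fork from where it was at the start of the episode above 0.045 m).
It fails at once if something else on the counter was pushed over 30 mm or knocked over (distance of any of salt, pepper, preserve, sauce, ramekin, mug, mill from where it was at the start of the episode above 0.03 m or angle between any of salt, pepper, preserve, sauce, ramekin, mug, mill's own z axis and vertical above 0.5 rad).
It also fails if it takes over 66 s, if anything falls off the work surface, if the arm or the gripper's body presses on something with over 40 N, if the wrist force passes 120 N, or if a joint passes its speed limit or range.

## Working session

There is one attempt and no reset: what is moved stays moved. The work goes in short steps, Python scripts to look and compute and a tool call to move; the robot and the scene stay as the last step left them, time stands still between calls to the robot, and variables do not carry over. Pictures are saved under pics/ and viewed, and the job is handed in when it is done.

Besides the shell and the picture viewer there is one more tool, called after ">>>" as name([rows], argument=value, ...), one row to a line, values as JSON. arm_command: Moves the arm, as the interface text tells. Its arguments: {"type":"object","properties":{"steps":{"type":"array"},"fingers":{"type":"number"},"force":{"type":"number"}},"required":["steps"]}

```bash
mkdir -p pics
python3 - <<'E'
from rig import *
import cv2,numpy as np
s=sense();print(s, hold_point_z if not callable(hold_point_z) else hold_point_z())
for n in("scene","top"):
    p,d=capture(n);cv2.imwrite(f"pics/{n}0.png",p[:,:,::-1]);np.savez(f"{n}0.npz",p=p,d=d)
    c=camera_params(n);print(n,c, "campos",-c["R"].T@c["t"])
E
```

```text
{'time': 0.0, 'joints': array([-1.13940575e+00,  3.53630070e-01,  1.63412364e+00,  9.48527329e-06,
        1.15518279e+00, -2.36131834e-03]), 'joint_vel': array([-0.00066444,  0.00015105,  0.00108591, -0.00065383, -0.00025137,
       -0.00209879]), 'tau': array([-9.86519881e-04, -5.93848908e+01, -3.34215903e+01,  6.98207365e-02,
        2.33869103e-02, -1.10934448e-04]), 'ee_pos': array([ 0.26249572, -0.56666973,  0.21387947]), 'orientation': array([ 8.42696292e-01, -5.38388808e-01, -5.63027515e-04, -3.66740233e-04]), 'ft_force': array([-0.22266417, -0.03106124,  0.12930359]), 'torque': array([-0.00420186,  0.00216141, -0.02829879]), 'grip_width': 0.9980682969938561} -0.0187
scene {'camera_matrix': array([[463.20205428,   0.        , 321.93547687],
       [  0.        , 463.20205428, 201.93131077],
       [  0.        ,   0.        ,   1.        ]]), 'R': array([[ 0.46032258,  0.8877065 ,  0.00896051],
       [ 0.72327683, -0.36916629, -0.58359821],
       [-0.51475601,  0.27512436, -0.81199313]]), 't': array([-0.25506132, -0.27369027,  1.8117389 ])} campos [ 1.24796781 -0.37307113  1.31367986]
top {'camera_matrix': array([[489.31452055,   0.        , 316.11656448],
       [  0.        , 489.31452055, 204.15871006],
       [  0.        ,   0.        ,   1.        ]]), 'R': array([[-1.28115364e-02, -9.99916583e-01, -1.64077802e-03],
       [-9.88499672e-01,  1.29124938e-02, -1.50670722e-01],
       [ 1.50679340e-01, -3.08414903e-04, -9.88582643e-01]]), 't': array([0.03774133, 0.54078674, 1.83788065])} campos [0.2581204  0.03132211 1.89843957]
```

View pics/scene0.png

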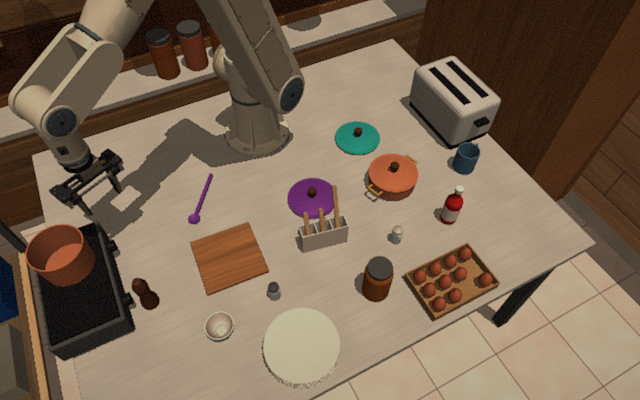

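View pics/top0.png

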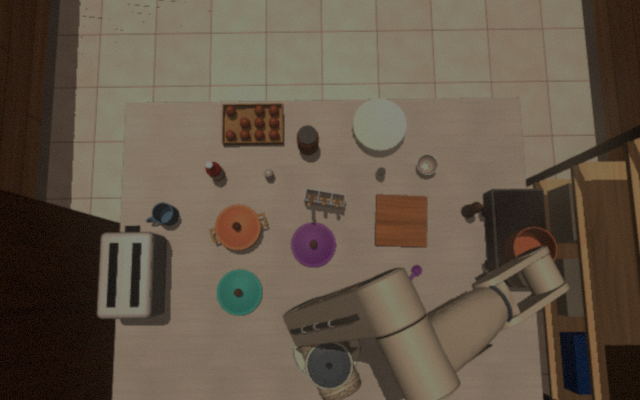

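The scene view shows the copper dish with its lid at (393,175), the knob at (394,166), the board at (229,258), the caddy at (323,235) and the long spoon's top at (336,190). In the top view the dish is at (237,228), the board at (401,221) and the caddy at (325,200). Next I'll measure with depth from both views.

```bash
cat > h.py <<'E'
import numpy as np,cv2
from rig import camera_params
def world(n,d):
    c=camera_params(n);K=c["camera_matrix"];v,u=np.mgrid[:400,:640]
    X=np.stack([(u-K[0,2])/K[0,0]*d,(v-K[1,2])/K[1,1]*d,d],-1)
    return (X-c["t"])@c["R"]
def proj(n,P):
    c=camera_params(n);q=c["camera_matrix"]@(c["R"]@np.asarray(P)+c["t"]);return q[:2]/q[2]
E
python3 - <<'E'
from h import *
for n,boxes in (("scene",dict(dish=(355,140,430,210),board=(185,220,275,295),caddy=(290,180,355,255))),("top",dict(dish=(205,195,275,260),board=(370,185,432,255),caddy=(295,182,355,235)))):
    z=np.load(n+"0.npz");p,d=z["p"].astype(int),z["d"];W=world(n,d)
    for k,(a,b,c,e) in boxes.items():
        w=W[b:e,a:c].reshape(-1,3);q=p[b:e,a:c].reshape(-1,3);ok=d[b:e,a:c].ravel()>0
        if k=="board":
            m=ok&(abs(w[:,2]-.016)<.006)&(q[:,0]>q[:,2]*1.6)
            pts=w[m,:2].astype(np.float32);print(n,k,cv2.minAreaRect(pts),np.median(w[m,2]))
        if k=="dish":
            m=ok&(w[:,2]>.09); print(n,"knob",m.sum(),w[m].mean(0),w[m].min(0),w[m].max(0))
            m=ok&(w[:,2]>.05)&(w[:,2]<.085)&(q[:,0]>q[:,2]*1.8)
            pts=w[m,:2].astype(np.float32);print(n,k,cv2.minEnclosingCircle(pts),w[m,2].max())
        if k=="caddy":
            m=ok&(w[:,2]>.085)&(w[:,2]<.1)
            print(n,k,cv2.minAreaRect(w[m,:2].astype(np.float32)))
            for lo in (.1,.12,.14,.15,.16,.17,.18,.19,.2,.21):
                m=ok&(w[:,2]>lo)&(w[:,2]<lo+.01);
                if m.sum(): print(lo,m.sum(),w[m].mean(0).round(4),w[m].min(0).round(3),w[m].max(0).round(3))
    im=p.astype(np.uint8)[:,:,::-1]
    a,b,c,e=boxes["caddy"];cv2.imwrite(f"pics/cad_{n}.png",cv2.resize(im[b-5:e+5,a-5:c+5],None,fx=7,fy=7,interpolation=2))
    a,b,c,e=boxes["dish"];cv2.imwrite(f"pics/dish_{n}.png",cv2.resize(im[b-5:e+5,a-5:c+5],None,fx=7,fy=7,interpolation=2))
E
```

```text
scene knob 69 [0.45652965 0.32544436 0.10538865] [0.4396753  0.31286937 0.09015419] [0.46857666 0.33985211 0.11556017]
scene dish ((0.45427146553993225, 0.3288135826587677), 0.10906489938497543) 0.08476262915675806
scene board ((0.4770180284976959, -0.29574060440063477), (0.19901874661445618, 0.2043527513742447), 86.68641662597656) 0.017393530180684656
scene caddy ((0.5578886866569519, 0.0002218782901763916), (0.1515132188796997, 0.05087490379810333), 79.54856872558594)
0.1 59 [ 0.5489 -0.0023  0.1039] [ 0.525 -0.073  0.1  ] [0.594 0.07  0.11 ]
0.12 37 [ 0.5365 -0.0025  0.1247] [ 0.523 -0.051  0.12 ] [0.552 0.056 0.129]
0.14 44 [0.53   0.0032 0.1448] [ 0.514 -0.052  0.14 ] [0.544 0.058 0.15 ]
0.15 16 [0.5359 0.0462 0.1561] [ 0.523 -0.047  0.151] [0.541 0.06  0.159]
0.16 15 [0.5318 0.0535 0.1657] [0.523 0.049 0.16 ] [0.537 0.06  0.169]
0.17 10 [0.5285 0.0539 0.1756] [0.521 0.049 0.17 ] [0.534 0.06  0.18 ]
0.18 18 [0.5255 0.0546 0.1849] [0.518 0.049 0.181] [0.532 0.061 0.19 ]
0.19 11 [0.5224 0.0555 0.1961] [0.519 0.049 0.192] [0.525 0.062 0.2  ]
0.2 18 [0.5183 0.056  0.2058] [0.507 0.0
[... 590 characters left out ...]
205  0.1029] [ 0.523 -0.077  0.1  ] [0.582 0.068 0.109]
0.12 9 [ 0.5376 -0.0019  0.1256] [ 0.525 -0.053  0.124] [0.548 0.057 0.128]
0.14 15 [ 0.528  -0.0058  0.1444] [ 0.517 -0.048  0.141] [0.545 0.049 0.148]
0.15 5 [0.5318 0.013  0.1531] [ 0.52  -0.048  0.15 ] [0.54  0.056 0.159]
0.16 2 [0.5342 0.0472 0.1637] [0.534 0.045 0.161] [0.535 0.049 0.166]
0.17 2 [0.5326 0.0542 0.1746] [0.532 0.053 0.17 ] [0.533 0.056 0.179]
0.18 2 [0.5268 0.0506 0.1878] [0.527 0.049 0.186] [0.527 0.052 0.19 ]
0.19 2 [0.5265 0.0576 0.1903] [0.527 0.056 0.19 ] [0.527 0.059 0.191]
0.2 5 [0.5154 0.0557 0.2067] [0.509 0.049 0.203] [0.52  0.063 0.209]
0.21 7 [0.5145 0.0551 0.2125] [0.509 0.052 0.21 ] [0.52  0.059 0.215]
```

Run:
```python
import cv2,numpy as np
a=[cv2.resize(cv2.imread(f"pics/{k}_{n}.png"),(400,300)) for k in("cad","dish") for n in("scene","top")]
cv2.imwrite("pics/mont0.png",np.vstack([np.hstack(a[:2]),np.hstack(a[2:])]))
```

```text
(no output)
```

View pics/mont0.png

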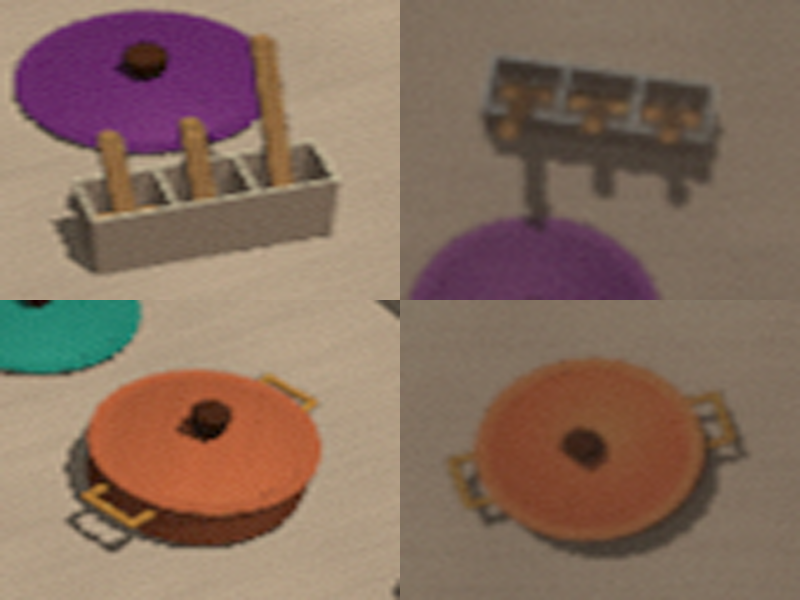

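Measured positions:
- **Lid knob:** about (0.4545, 0.326), top about 0.107
- **Board centre:** about (0.4775, -0.296), top 0.016
- **Caddy:** about (0.5585, -0.001), yaw -10.4°
- **Spoon:** in the +y well, crossing z = 0.168 at about (0.5315, 0.0535)

I'll move above the lid now.

>>> arm_command([
  [[0,0,0.043],0],
  [[0,0,0.043],0],
  [[0.009,0.044,0],0],
  [[0.009,0.044,0],0],
  [[0.009,0.044,0],0],
  [[0.009,0.044,0],0],
  [[0.009,0.044,0],0],
  [[0.009,0.044,0],0],
  [[0.009,0.044,0],0],
  [[0.009,0.044,0],0],
], fingers=-1, force=30)

```text
time: 1.1
ee_pos: [0.3345, -0.2134, 0.3005]
orientation: [0.843, -0.539, 0.0, -0.0]
ft_force: [1.1, 0.3, -0.5]
grip_width: 1.004
```

>>> arm_command([
  [[0.01,0.045,0],0],
  [[0.01,0.045,0],0],
  [[0.01,0.045,0],0],
  [[0.01,0.045,0],0],
  [[0.01,0.045,0],0],
  [[0.01,0.045,0],0],
  [[0.01,0.045,0],0],
  [[0.01,0.045,0],0],
  [[0.01,0.045,0],0],
  [[0.01,0.045,0],0],
])

```text
time: 2.1
ee_pos: [0.4345, 0.2369, 0.3004]
orientation: [0.843, -0.538, 0.0, 0.0]
ft_force: [0.2, 0.5, 0.3]
grip_width: 1.0
```

>>> arm_command([
  [[0.01,0.045,0],0],
  [[0.01,0.045,0],0],
  [[0,0,0],0],
  [[0,0,0],0],
])

```text
time: 2.5
ee_pos: [0.4542, 0.3253, 0.2997]
orientation: [0.843, -0.538, -0.0, 0.001]
ft_force: [-0.3, -1.0, -0.2]
grip_width: 0.998
```

>>> arm_command([
  [[0,0.001,-0.04],0],
  [[0,0,-0.04],0],
  [[0,0,-0.04],0],
  [[0,0,-0.04],0],
  [[0,0,-0.02],0],
  [[0,0,-0.02],0],
  [[0,0,0],0],
])

```text
time: 3.2
ee_pos: [0.453, 0.3233, 0.0984]
orientation: [0.842, -0.539, -0.001, 0.002]
ft_force: [0.2, 0.8, 0.5]
grip_width: 0.997
```

Run:
```python
from rig import *
import cv2
p,d=capture("scene");q,_=capture("top")
import numpy as np
a=cv2.resize(p[100:240,320:480,::-1],(640,560),interpolation=2);cv2.imwrite("pics/l1.png",a)
s=sense();print(s["ee_pos"],s["ft_force"])
```

```text
[0.45470452 0.32494357 0.10109937] [-0.11388757  0.1749393  -0.27355376]
```

View pics/l1.png

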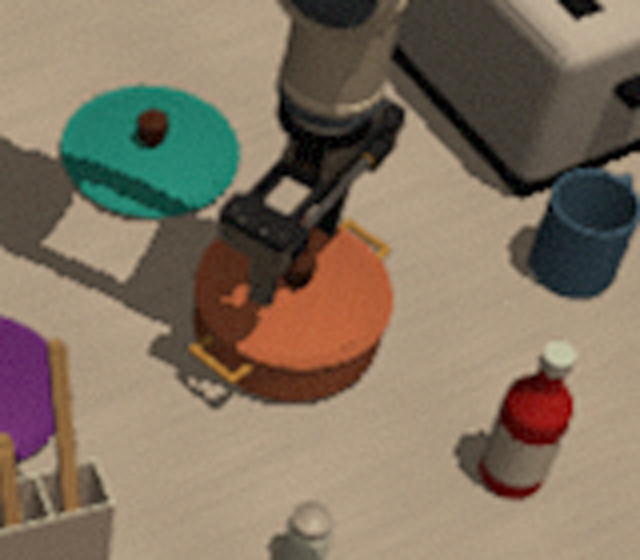

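The knob at crop (298,270) sits between the open fingers. I'll go down the last 20 mm and close.

>>> arm_command([
  [[0,0,-0.01],0],
  [[0,0,-0.01],0],
  [[0,0,0],0],
  [[0,0,0],0],
])

```text
time: 3.7
ee_pos: [0.4545, 0.3258, 0.0804]
orientation: [0.843, -0.538, -0.0, 0.0]
ft_force: [0.4, -0.0, 0.0]
grip_width: 0.998
```

>>> arm_command([
  [[0,0,0],0],
  [[0,0,0],0],
  [[0,0,0],0],
  [[0,0,0],0],
  [[0,0,0],0],
  [[0,0,0],0],
  [[0,0,0],0],
  [[0,0,0],0],
], fingers=1, force=30)

```text
time: 4.5
ee_pos: [0.4546, 0.3261, 0.0806]
orientation: [0.843, -0.538, -0.0, -0.0]
ft_force: [-0.5, 2.0, -0.1]
grip_width: 0.325
```

The opening is 29.9 mm, so the knob is gripped. I'll lift.

>>> arm_command([
  [[0,0,0.005],0],
  [[0,0,0.01],0],
  [[0,0,0.015],0],
  [[0,0,0.025],0],
  [[0,0,0.035],0],
  [[0,0,0.04],0],
  [[0,0,0.04],0],
  [[0,0,0.04],0],
  [[0,0,0.03],0],
  [[0,0,0.01],0],
])

```text
time: 5.5
ee_pos: [0.4556, 0.3265, 0.3347]
orientation: [0.843, -0.538, 0.001, -0.003]
ft_force: [0.8, 0.4, -3.5]
grip_width: 0.315
```

Run:
```python
from rig import *
import cv2,numpy as np
p,d=capture("scene");np.savez("lift.npz",p=p,d=d)
cv2.imwrite("pics/l2.png",p[:,:,::-1])
s=sense();print(s["ee_pos"],s["ft_force"],s["torque"],s["grip_width"])
```

```text
[0.45553969 0.32643182 0.33421108] [ 0.42968072  0.39994624 -2.29102311] [ 0.05028256 -0.05241432 -0.03306101] 0.31903066998154334
```

View pics/l2.png

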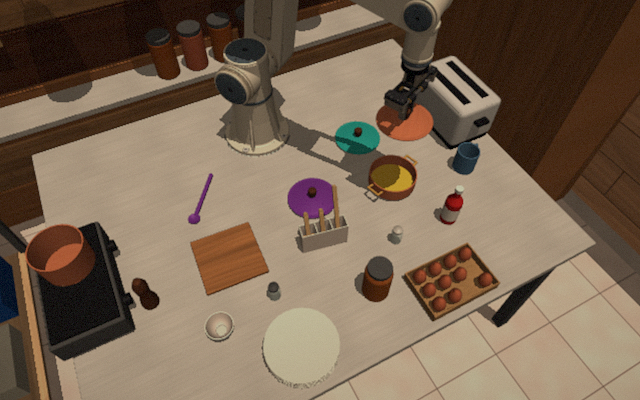

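The lid hangs level from the gripper at (405,120), and the open dish with its omelette shows at (392,178). I'll carry the lid to the board.

>>> arm_command([
  [[0,-0.01,0],0],
  [[0.001,-0.025,0],0],
  [[0.002,-0.04,0],0],
  [[0.002,-0.04,0],0],
  [[0.002,-0.04,0],0],
  [[0.002,-0.04,0],0],
  [[0.002,-0.04,0],0],
  [[0.002,-0.04,0],0],
  [[0.002,-0.04,0],0],
  [[0.002,-0.04,0],0],
])

```text
time: 6.55
ee_pos: [0.4698, -0.0311, 0.3282]
orientation: [0.843, -0.538, -0.002, 0.001]
ft_force: [0.5, 0.2, -3.1]
grip_width: 0.314
```

>>> arm_command([
  [[0.002,-0.04,0],0],
  [[0.002,-0.04,0],0],
  [[0.002,-0.04,0],0],
  [[0.002,-0.04,0],0],
  [[0.001,-0.04,0],0],
  [[0,-0.04,0],0],
  [[0,-0.02,0],0],
  [[0,-0.007,0],0],
  [[0,0,0],0],
  [[0,0,0],0],
])

```text
time: 7.55
ee_pos: [0.4801, -0.2951, 0.3295]
orientation: [0.843, -0.538, -0.001, -0.0]
ft_force: [-0.1, 0.1, -4.0]
grip_width: 0.309
```

>>> arm_command([
  [[0,0,-0.015],0],
  [[0,0,-0.035],0],
  [[0,0,-0.04],0],
  [[0,0,-0.04],0],
  [[0,0,-0.04],0],
  [[0,0,-0.04],0],
  [[0,0,-0.03],0],
  [[0,0,-0.02],0],
  [[0,0,0],0],
  [[0,0,0],0],
])

```text
time: 8.55
ee_pos: [0.481, -0.2953, 0.071]
orientation: [0.843, -0.538, -0.0, -0.0]
ft_force: [0.3, -0.6, -3.3]
grip_width: 0.316
```

>>> arm_command([
  [[-0.003,0,-0.01],0],
  [[0,0,-0.007],0],
  [[0,0,-0.004],0],
  [[0,0,0],0],
  [[0,0,0],0],
])

```text
time: 9.05
ee_pos: [0.4778, -0.2962, 0.0497]
orientation: [0.843, -0.538, 0.0, -0.0]
ft_force: [-0.5, -0.1, -2.4]
grip_width: 0.314
```

Run:
```python
from rig import *
import cv2,numpy as np
p,d=capture("scene")
cv2.imwrite("pics/l3.png",cv2.resize(p[170:310,150:310,::-1],(640,560),interpolation=2))
s=sense();print(s["ee_pos"],s["ft_force"])
```

```text
[ 0.47788069 -0.29628252  0.04979751] [-0.37799789 -0.73153593 -2.82397473]
```

View pics/l3.png

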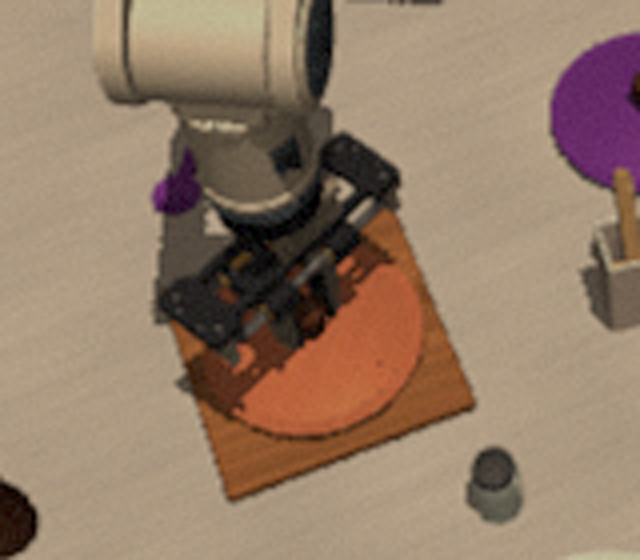

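The lid is centred over the board at crop (310,340). I'll lower it until it touches.

>>> arm_command([
  [[0,0,-0.002],0],
  [[0,0,-0.002],0],
  [[0,0,0],0],
  [[0,0,0],0],
])

```text
time: 9.5
ee_pos: [0.4777, -0.2961, 0.0455]
orientation: [0.843, -0.538, -0.0, 0.0]
ft_force: [0.1, -1.0, -4.3]
grip_width: 0.314
```

>>> arm_command([
  [[0,0,-0.0015],0],
  [[0,0,0],0],
  [[0,0,0],0],
])

```text
time: 9.8
ee_pos: [0.4779, -0.2962, 0.0445]
orientation: [0.843, -0.538, 0.0, -0.0]
ft_force: [-1.8, 2.0, 4.5]
grip_width: 0.317
```

The force changed from -4 N to +4.5 N, so the lid is on the board. I'll release and rise.

>>> arm_command([
  [[0,0,0],0],
  [[0,0,0],0],
  [[0,0,0],0],
  [[0,0,0],0],
  [[0,0,0],0],
  [[0,0,0],0],
  [[0,0,0],0],
], fingers=-1)

```text
time: 10.5
ee_pos: [0.4777, -0.2961, 0.0441]
orientation: [0.843, -0.538, -0.0, -0.0]
ft_force: [-0.2, -0.1, 0.2]
grip_width: 0.898
```

>>> arm_command([
  [[0,0,0.02],0],
  [[0,0,0.035],0],
  [[0,0,0.045],0],
  [[0,0,0.045],0],
  [[0,0,0.045],0],
  [[0,0,0.045],0],
  [[0,0,0.03],0],
  [[0,0,0],0],
])

```text
time: 11.3
ee_pos: [0.4796, -0.2973, 0.3141]
orientation: [0.843, -0.538, 0.004, -0.0]
ft_force: [-0.5, -0.7, -0.2]
grip_width: 0.997
```

>>> arm_command([
  [[-0.04,0.02,0],-0.1],
  [[-0.04,0.02,0],-0.1],
  [[-0.04,0.02,0],-0.1],
  [[-0.03,0.03,0],-0.1],
  [[0,0.03,0],-0.1],
  [[0,0.03,0],-0.1],
  [[0,0,0],0],
], fingers=0.13)

```text
time: 12.0
ee_pos: [0.3268, -0.1437, 0.3084]
orientation: [-0.645, 0.764, 0.001, 0.0]
ft_force: [0.5, -0.4, 0.1]
grip_width: 0.44
```

Run:
```python
from rig import *
from h import *
from scipy.optimize import least_squares
p,d=capture("scene");q,e=capture("top")
np.savez("s2.npz",p=p,d=d,q=q,e=e)
cv2.imwrite("pics/s2.png",p[:,:,::-1])
s=sense();print(s["ee_pos"],s["orientation"],s["ft_force"],s["grip_width"])
for n,im,dd,lb,db,cb in (("scene",p,d,(180,210,280,300),(355,145,430,210),(325,180,350,225)),("top",q,e,(365,180,435,260),(205,195,275,260),(300,185,330,230))):
    W=world(n,dd)
    f=lambda b:(W[b[1]:b[3],b[0]:b[2]].reshape(-1,3),im[b[1]:b[3],b[0]:b[2]].reshape(-1,3).astype(int))
    w,c=f(lb);m=(w[:,2]>.022)&(w[:,2]<.045);k=cv2.minEnclosingCircle(w[m,:2].astype(np.float32));print(n,"lid",k,m.sum(),w[w[:,2]>.055].mean(0))
    m2=m; r=np.hypot(*(w[:,:2]-k[0]).T)
    w,c=f(db);m=(w[:,2]>.056)&(w[:,2]<.066)
    fit=least_squares(lambda x:np.hypot(w[m,0]-x[0],w[m,1]-x[1])-x[2],[.455,.327,.082],loss="soft_l1",f_scale=.002);print(n,"rim",fit.x,m.sum())
    m=(w[:,2]>.0)&(abs(np.hypot(*(w[:,:2]-fit.x[:2]).T))<.06);print("floor z",np.median(w[m,2]))
    r=np.hypot(*(w[:,:2]-fit.x[:2]).T);m=(r>.094)&(w[:,2]>.04)&(w[:,2]<.065)
    a=w[m,:2]-fit.x[:2];A=np.degrees(np.arctan2(a[:,1],a[:,0]));print("ears",[ (g.mean().round(1),len(g)) for g in (A[A>0],A[A<0]) if len(g)])
    w,c=f(cb);m=(w[:,2]>.155)&(w[:,2]<.23)
    if m.sum()>3:
        P=w[m];t=P[:,2];print(n,"spoon line",m.sum(),[np.polyfit(t-.168,P[:,i],1).round(4) for i in (0,1)],t.max())
```

```text
[ 0.32756584 -0.14589231  0.30865037] [-6.47299163e-01  7.62236027e-01 -8.14408408e-06 -1.81332985e-04] [ 0.48014409 -0.18195916  0.16730433] 0.43767310139005483
scene lid ((0.529023289680481, -0.2898763418197632), 0.16930578649044037) 2144 [ 0.69313841 -0.27369131  0.2755976 ]
scene rim [0.45366555 0.32851241 0.08227636] 251
floor z 0.020863272245651907
ears [(np.float64(107.1), 37), (np.float64(-72.8), 41)]
scene spoon line 95 [array([-0.359 ,  0.5325]), array([0.0683, 0.0533])] 0.2200447797226758
top lid ((0.47144758701324463, -0.3014812767505646), 0.12069011479616165) 1343 [ 0.34062612 -0.14553743  0.69690138]
top rim [0.45416705 0.32639287 0.08208062] 130
floor z 0.01723002751065493
ears [(np.float64(107.3), 39), (np.float64(-73.1), 36)]
top spoon line 24 [array([-0.4213,  0.5339]), array([0.0972, 0.0513])] 0.21578361211530317
```

View pics/s2.png

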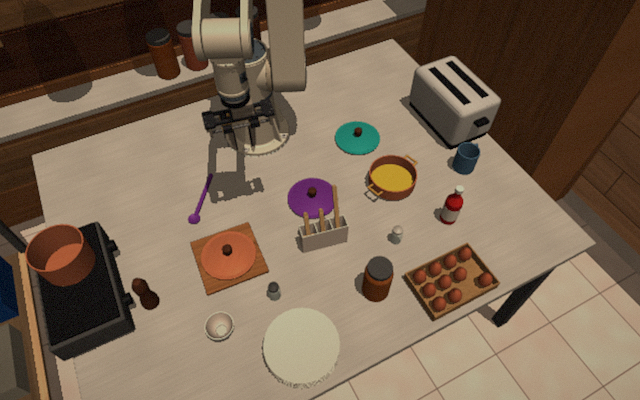

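The lid lies flat on the board at (229,253), and both views agree on the spoon and dish. The dish axis is (0.454, 0.3275), with its ears at 107° and -73°. I'll go to the spoon with the fingers part-closed, since the neighbouring utensil is close.

>>> arm_command([
  [[0.034,0.034,0],-0.02],
  [[0.034,0.034,0],0],
  [[0.034,0.034,0],0],
  [[0.034,0.034,0],0],
  [[0.034,0.034,0],0],
  [[0.031,0.03,0],0],
  [[0,0,0],0],
  [[0,0,0],0],
], fingers=0.3)

```text
time: 12.9
ee_pos: [0.529, 0.0534, 0.3077]
orientation: [-0.639, 0.769, 0.0, -0.001]
ft_force: [-0.9, -0.2, -1.0]
grip_width: 0.355
```

>>> arm_command([
  [[0,0,-0.03],0],
  [[0,0,-0.03],0],
  [[0,0,-0.02],0],
  [[0,0,0],0],
  [[0,0,0],0],
])

```text
time: 13.4
ee_pos: [0.5284, 0.0527, 0.2295]
orientation: [-0.638, 0.77, 0.0, -0.0]
ft_force: [-0.5, 0.4, 0.4]
grip_width: 0.352
```

Run:
```python
from rig import *
from h import *
p,d=capture("scene");q,e=capture("top")
cv2.imwrite("pics/s3.png",np.hstack([cv2.resize(p[130:260,265:395,::-1],(400,400),interpolation=2),cv2.resize(q[150:250,270:370,::-1],(400,400),interpolation=2)]))
s=sense();print(s["ee_pos"],s["orientation"],s["ft_force"],s["grip_width"])
```

```text
[0.52934293 0.05327028 0.2305129 ] [-6.38110086e-01  7.69944486e-01 -6.10284968e-04  7.96337867e-04] [-0.23974278 -0.18411912 -0.51650375] 0.3505698025516462
```

View pics/s3.png

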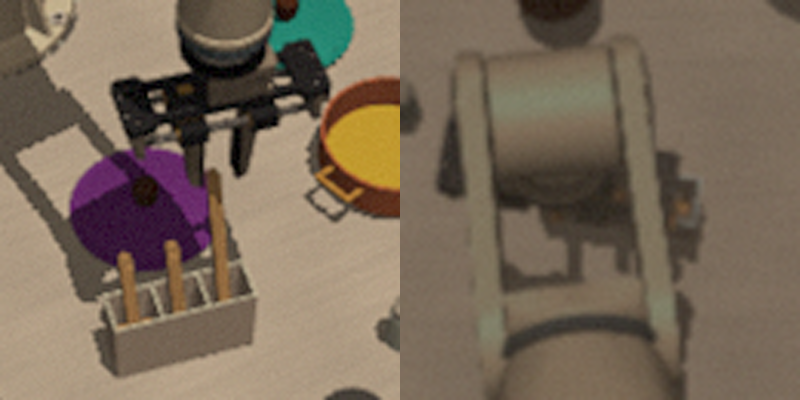

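In the left crop the spoon top at (213,175) lies between the fingertips at (193,180) and (240,175). I'll go down to grasp height.

>>> arm_command([
  [[0,0.001,-0.02],0],
  [[0,0,-0.02],0],
  [[0,0,-0.02],0],
  [[0,0,-0.01],0],
  [[0,0,-0.01],0],
  [[0,0,0],0],
  [[0,0,0],0],
])

```text
time: 14.2
ee_pos: [0.5292, 0.0549, 0.1497]
orientation: [-0.638, 0.77, -0.0, 0.0]
ft_force: [-0.6, 1.3, 0.1]
grip_width: 0.354
```

>>> arm_command([
  [[0,0,0],0],
  [[0,0,0],0],
  [[0,0,0],0],
  [[0,0,0],0],
  [[0,0,0],0],
  [[0,0,0],0],
], fingers=1, force=15)

```text
time: 14.8
ee_pos: [0.529, 0.0549, 0.1494]
orientation: [-0.638, 0.77, -0.0, 0.0]
ft_force: [-0.1, -0.1, 3.8]
grip_width: 0.155
```

Run:
```python
from rig import *
from h import *
p,d=capture("scene")
cv2.imwrite("pics/s4.png",cv2.resize(p[130:260,265:395,::-1],(600,600),interpolation=2))
s=sense();print(s["ee_pos"],s["orientation"],s["ft_force"],s["grip_width"])
```

```text
[0.52899363 0.05490809 0.14935857] [-6.38321015e-01  7.69770206e-01 -1.96256902e-04  2.69729904e-04] [-0.17434842 -0.58493514  4.03493533] 0.15094975795140747
```

View pics/s4.png

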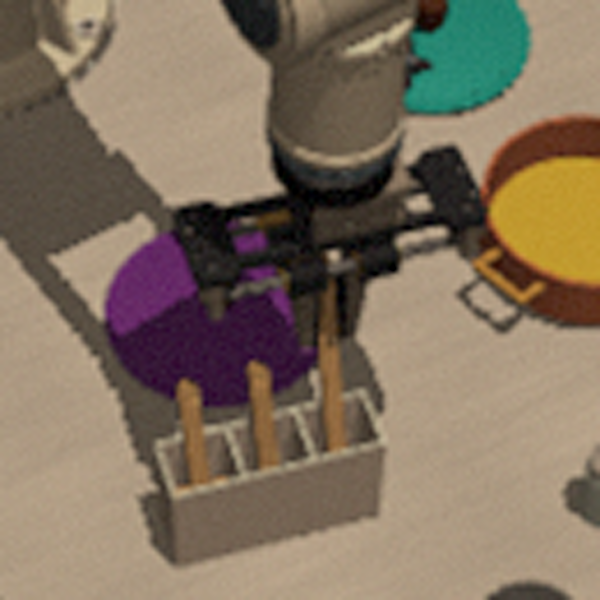

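The opening is 13.9 mm, so the handle is gripped. I'll draw it up slowly, easing it off the rim.

>>> arm_command([
  [[0,0,0.005],0],
  [[-0.001,0,0.01],0],
  [[-0.002,0,0.015],0],
  [[-0.003,0.001,0.02],0],
  [[-0.003,0,0.02],0],
  [[-0.003,0.001,0.02],0],
  [[0,0,0],0],
], force=20)

```text
time: 15.55
ee_pos: [0.5178, 0.0572, 0.2421]
orientation: [-0.638, 0.77, -0.001, 0.002]
ft_force: [0.4, 0.6, -1.0]
grip_width: 0.148
```

>>> arm_command([
  [[-0.003,0,0.02],0],
  [[-0.003,0.001,0.025],0],
  [[-0.002,0,0.03],0],
  [[0,0,0.03],0],
  [[0,0,0.02],0],
  [[0,0,0],0],
  [[0,0,0],0],
])

```text
time: 16.25
ee_pos: [0.5084, 0.0578, 0.3629]
orientation: [-0.638, 0.77, 0.0, -0.0]
ft_force: [0.4, -0.3, -1.1]
grip_width: 0.152
```

Run:
```python
from rig import *
from h import *
p,d=capture("scene");np.savez("s5.npz",p=p,d=d)
cv2.imwrite("pics/s5.png",cv2.resize(p[80:260,265:445,::-1],(600,600),interpolation=2))
s=sense();print(s["ee_pos"],s["orientation"],s["ft_force"],s["torque"],s["grip_width"])
```

```text
[0.50800734 0.05779242 0.36225173] [-6.38307386e-01  7.69780679e-01  6.43190876e-04 -9.87118465e-04] [ 0.03422245  0.22686745 -1.52970008] [ 0.07348523  0.12949766 -0.0665982 ] 0.1528481784510277
```

View pics/s5.png

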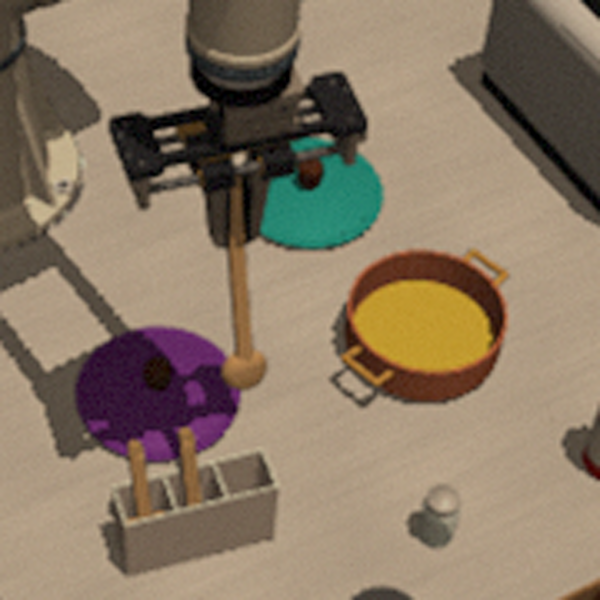

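The spoon is out: its bowl shows at crop (245,370), and the turner and fork are still in their wells. I'll measure the held spoon's axis.

Run:
```python
from h import *
z=np.load("s5.npz");p,d=z["p"].astype(int),z["d"];W=world("scene",d)
w=W[135:205,325:350].reshape(-1,3);m=(w[:,2]>.1)&(w[:,2]<.34)&(w[:,0]>.45)
P=w[m];print(m.sum(),P[:,2].min())
c=P.mean(0);v=np.linalg.svd(P-c)[2][0];v*=np.sign(v[2]);print(c,v,"tilt",np.arccos(v[2]),"az",np.degrees(np.arctan2(v[1],v[0])))
for lo in np.arange(.15,.34,.02):
    k=(P[:,2]>lo)&(P[:,2]<lo+.02)
    if k.sum(): print(lo.round(2),k.sum(),P[k].mean(0).round(4),P[k].min(0).round(3))
```

```text
258 0.22566506899412636
[0.54530509 0.04962872 0.27534021] [-0.29133333  0.06633613  0.95431882] tilt 0.30342471006759303 az 167.17254503783138
0.21 6 [0.5602 0.0468 0.2278] [0.559 0.041 0.226]
0.23 76 [0.5554 0.0465 0.2413] [0.544 0.029 0.23 ]
0.25 57 [0.5503 0.0495 0.2577] [0.54  0.035 0.25 ]
0.27 29 [0.5441 0.0502 0.2809] [0.533 0.045 0.271]
0.29 33 [0.5389 0.0516 0.2997] [0.53  0.045 0.29 ]
0.31 37 [0.5317 0.0523 0.321 ] [0.518 0.046 0.31 ]
0.33 20 [0.5256 0.0537 0.3363] [0.516 0.047 0.331]
```

>>> arm_command([
  [[-0.004,0.014,0],0],
  [[-0.007,0.03,0],0],
  [[-0.009,0.035,0],0],
  [[-0.009,0.035,0],0],
  [[-0.009,0.035,0],0],
  [[-0.009,0.035,0],0],
  [[-0.008,0.035,0],0],
  [[-0.007,0.03,0],0],
  [[-0.005,0.018,0],0],
  [[-0.001,0.005,0],0],
])

```text
time: 17.3
ee_pos: [0.439, 0.3319, 0.3626]
orientation: [-0.639, 0.769, 0.0, -0.001]
ft_force: [0.5, -0.1, -0.7]
grip_width: 0.154
```

>>> arm_command([
  [[0,0,-0.01],0],
  [[0,0,-0.025],0],
  [[0,0,-0.035],0],
  [[0,0,-0.035],0],
  [[0,0,-0.035],0],
  [[0,0,-0.025],0],
  [[0,0,-0.015],0],
  [[0,0,0],0],
  [[0,0,0],0],
])

```text
time: 18.2
ee_pos: [0.4407, 0.329, 0.1839]
orientation: [-0.638, 0.77, -0.0, -0.0]
ft_force: [-0.1, -0.6, -0.8]
grip_width: 0.149
```

```bash
cat > look.py <<'E'
import sys
from rig import *
from h import *
p,d=capture("scene");np.savez("cur.npz",p=p,d=d)
cv2.imwrite(f"pics/{sys.argv[1]}.png",cv2.resize(p[100:240,320:460,::-1],(600,600),interpolation=2))
s=sense();print(s["time"],s["ee_pos"],s["ft_force"],s["torque"],s["grip_width"])
W=world("scene",d)[100:240,320:460].reshape(-1,3);q=p[100:240,320:460].reshape(-1,3).astype(int)
# wooden points: hue tan, above dish floor
hsv=cv2.cvtColor(p,cv2.COLOR_RGB2HSV)[100:240,320:460].reshape(-1,3).astype(int)
m=(hsv[:,0]>=10)&(hsv[:,0]<=18)&(hsv[:,1]>100)&(hsv[:,1]<190)&(W[:,2]>.025)&(abs(W[:,0]-.43)<.2)&(abs(W[:,1]-.32)<.05)
P=W[m]
if m.sum()>10:
    for _ in range(3):
        c=np.median(P,0);v=np.linalg.svd(P-P.mean(0),full_matrices=False)[2][0];v*=np.sign(v[2]);r=np.linalg.norm(np.cross(P-P.mean(0),v),axis=1);P=P[r<max(.02,0)]
    print(len(P),"mean",P.mean(0),"dir",v,"tilt",np.arccos(v[2]),P[P[:,2].argmin()],P[P[:,2].argmax()])
E
python3 look.py d1
```

```text
18.25 [0.44113394 0.32952916 0.18462985] [ 0.34204831  0.04195151 -0.26693654] [ 0.03372827  0.05377715 -0.02271239] 0.15081528083839055
229 mean [0.4673289  0.32355525 0.13208103] dir [-0.26918573  0.03673363  0.96238749] tilt 0.27513882008158785 [0.47675594 0.32214371 0.02646643] [0.42776438 0.32009045 0.32868041]
```

View pics/d1.png

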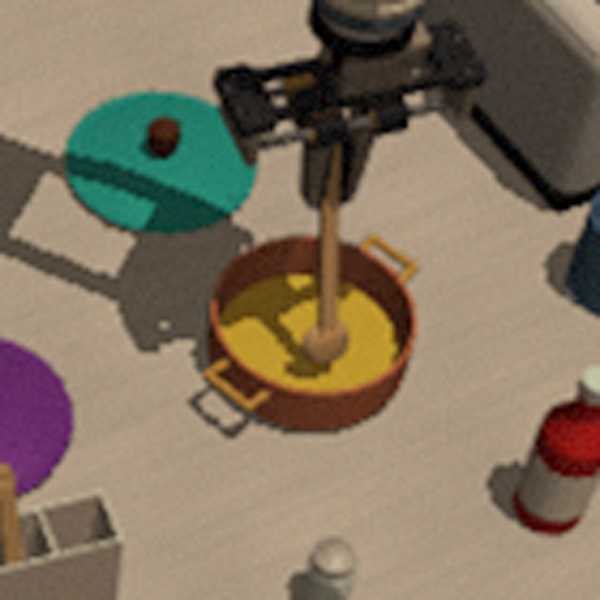

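The bowl at crop (325,340) hangs over the omelette, about 26 mm above it. I'll lower it to touch.

>>> arm_command([
  [[0,0,-0.008],0],
  [[0,0,-0.006],0],
  [[0,0,-0.004],0],
  [[0,0,0],0],
  [[0,0,0],0],
])

```text
time: 18.75
ee_pos: [0.4406, 0.3299, 0.166]
orientation: [-0.638, 0.77, 0.0, -0.0]
ft_force: [0.5, -0.2, -0.8]
grip_width: 0.153
```

>>> arm_command([
  [[0,0,-0.003],0],
  [[0,0,-0.003],0],
  [[0,0,0],0],
  [[0,0,0],0],
])

```text
time: 19.15
ee_pos: [0.4409, 0.3304, 0.1614]
orientation: [-0.638, 0.77, 0.0, 0.001]
ft_force: [-3.6, -0.7, 12.4]
grip_width: 0.149
```

>>> arm_command([
  [[0,0,-0.003],0],
  [[0,0,0],0],
  [[0,0,0],0],
])

```text
time: 19.45
ee_pos: [0.4409, 0.3306, 0.1593]
orientation: [-0.638, 0.77, 0.0, 0.001]
ft_force: [-7.9, -1.3, 20.4]
grip_width: 0.15
```

The tip met the omelette at about TCP z 0.162. I'll ease the press, lower the grip force and swing the handle out in an arc about the tip, so the spoon pivots between the pads.

>>> arm_command([
  [[0,0,0.003],0],
  [[0,0,0],0],
  [[-0.0105,0.002,-0.0045],0],
  [[-0.0105,0.002,-0.0045],0],
  [[-0.0105,0.002,-0.005],0],
  [[-0.009,0.0015,-0.0065],0],
  [[-0.009,0.0015,-0.0065],0],
  [[-0.009,0.0015,-0.0065],0],
  [[0,0,0],0],
], force=6)

```text
time: 20.35
ee_pos: [0.3803, 0.3398, 0.1253]
orientation: [-0.639, 0.77, -0.0, -0.001]
ft_force: [0.3, -1.0, -0.4]
grip_width: 0.152
```

```bash
python3 look.py d2
```

```text
20.4 [0.38127368 0.34010751 0.12589436] [ 0.21343564 -0.09354356 -0.24404107] [0.11445653 0.02062292 0.074013  ] 0.15411981151923926
196 mean [0.45256232 0.32499825 0.07124569] dir [-0.64193479  0.10759144  0.75917311] tilt 0.7087545621076027 [0.48888295 0.3269433  0.02610198] [0.38171652 0.33775537 0.15820831]
```

View pics/d2.png

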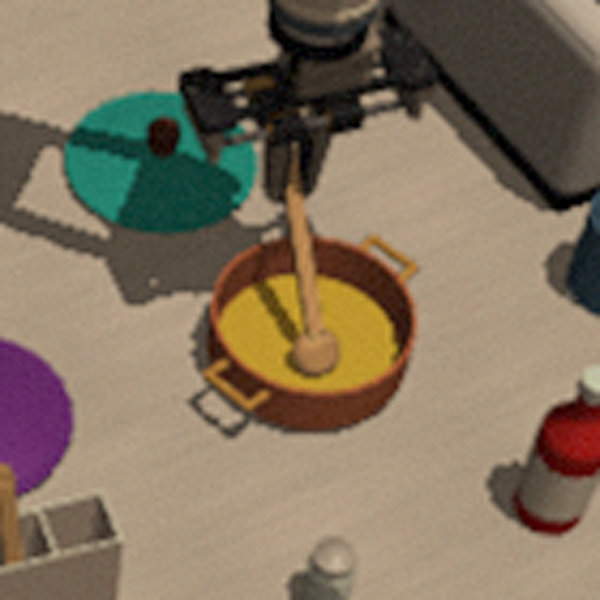

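The spoon pivots as planned: tilt is 0.71 rad and the bowl at crop (315,352) has stayed put. I'll continue the arc.

>>> arm_command([
  [[-0.008,0.0015,-0.008],0],
  [[-0.008,0.0015,-0.008],0],
  [[-0.008,0.0015,-0.008],0],
  [[-0.006,0.001,-0.0095],0],
  [[-0.006,0.001,-0.0095],0],
  [[-0.006,0.001,-0.0095],0],
  [[0,0,0],0],
  [[0,0,0],0],
])

```text
time: 21.2
ee_pos: [0.34, 0.3478, 0.0738]
orientation: [-0.638, 0.77, -0.0, -0.0]
ft_force: [0.2, -0.4, -0.2]
grip_width: 0.152
```

```bash
python3 look.py d3
```

```text
21.25 [0.34035665 0.34800851 0.07410442] [-0.27181776 -0.41808121 -0.65306306] [0.08203829 0.05387086 0.02307618] 0.14947702391282175
137 mean [0.44999862 0.32564232 0.04809602] dir [-0.87330287  0.13589337  0.46784088] tilt 1.0839500969168114 [0.47045924 0.30944932 0.02666539] [0.34114623 0.32428634 0.11118949]
```

View pics/d3.png

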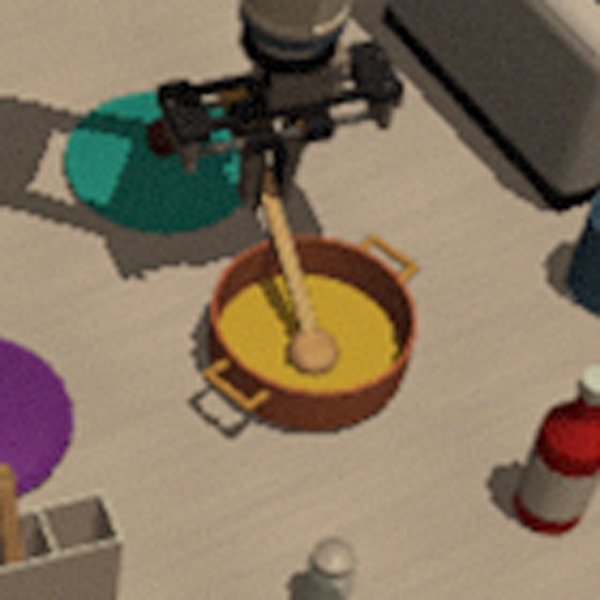

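>>> arm_command([
  [[-0.003,0.0005,-0.005],0],
  [[-0.002,0.0005,-0.005],0],
  [[-0.002,0.0005,-0.004],0],
  [[0,0,0],0],
  [[0,0,0],0],
])

```text
time: 21.75
ee_pos: [0.333, 0.3492, 0.0599]
orientation: [-0.638, 0.77, -0.0, -0.0]
ft_force: [-0.6, 0.7, -0.6]
grip_width: 0.148
```

```bash
python3 look.py d4
```

```text
21.8 [0.33300688 0.34926012 0.05999032] [-0.4808434   1.41595433 -0.04323262] [0.06099042 0.02304423 0.02050394] 0.15684574425397912
137 mean [0.45322458 0.32434055 0.04907668] dir [-0.90786589  0.1244043   0.40037869] tilt 1.1588662628925763 [0.48396386 0.31763542 0.02590134] [0.33897002 0.34152895 0.11615705]
```

View pics/d4.png

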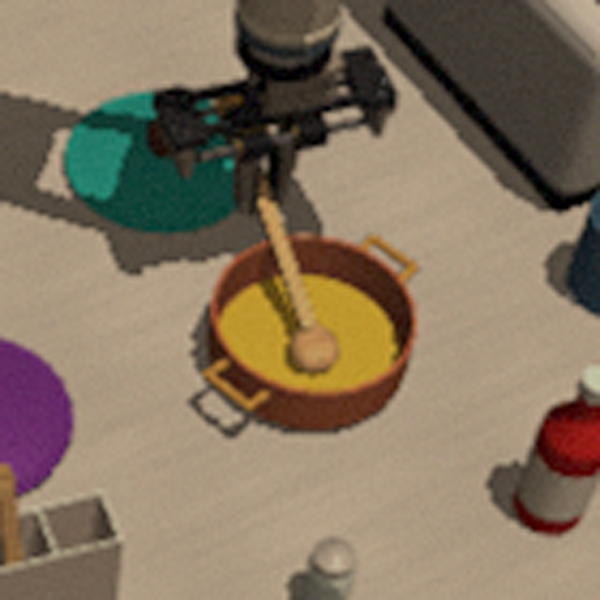

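>>> arm_command([
  [[-0.0005,0,-0.002],0],
  [[0,0,0],0],
  [[-0.0005,0,-0.002],0],
  [[0,0,0],0],
  [[0,0,0],0],
])

```text
time: 22.3
ee_pos: [0.3322, 0.3495, 0.0561]
orientation: [-0.638, 0.77, 0.0, 0.0]
ft_force: [0.9, 1.2, 0.6]
grip_width: 0.152
```

>>> arm_command([
  [[0,0,-0.002],0],
  [[0,0,0],0],
  [[0,0,-0.002],0],
  [[0,0,0],0],
  [[0,0,0],0],
])

```text
time: 22.8
ee_pos: [0.3322, 0.3494, 0.052]
orientation: [-0.638, 0.77, -0.0, -0.0]
ft_force: [-0.3, 1.4, 0.4]
grip_width: 0.152
```

```bash
python3 look.py d5
```

```text
22.85 [0.33221238 0.34937974 0.05203059] [ 0.03610908 -0.03991815  0.8118629 ] [ 1.40561807e-01  2.81669446e-02 -3.03123131e-05] 0.1478873234856802
154 mean [0.45870703 0.32426783 0.05939347] dir [-0.96075773  0.15577839  0.22951618] tilt 1.3392157625351038 [0.53791677 0.31569703 0.02717228] [0.36471551 0.33797978 0.08571608]
```

View pics/d5.png

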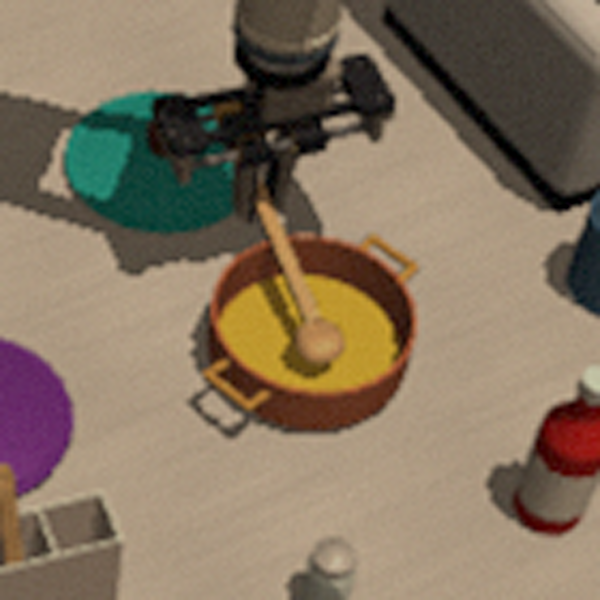

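Going lower pressed the handle onto the rim and lifted the bowl about 10 mm, which its shadow at crop (310,360) shows. I'll relax the grip and go back up a little to let the bowl settle.

>>> arm_command([
  [[0,0,0],0],
  [[0,0,0.001],0],
  [[0,0,0.001],0],
  [[0,0,0.001],0],
  [[0,0,0.001],0],
  [[0,0,0],0],
  [[0,0,0],0],
], force=3)

```text
time: 23.55
ee_pos: [0.3322, 0.3494, 0.0561]
orientation: [-0.638, 0.77, 0.0, 0.0]
ft_force: [-0.0, 0.2, 0.4]
grip_width: 0.15
```

```bash
python3 look.py d6
```

```text
23.6 [0.33222614 0.34938552 0.05613086] [-0.09996264  0.38865234  1.14086621] [ 0.01079598 -0.00776831 -0.06190044] 0.15452566523582742
134 mean [0.45988997 0.32312228 0.05194869] dir [-0.93537294  0.16354352  0.31357772] tilt 1.2518378689673924 [0.53570017 0.31323546 0.02600798] [0.34018542 0.33452243 0.10015092]
```

View pics/d6.png

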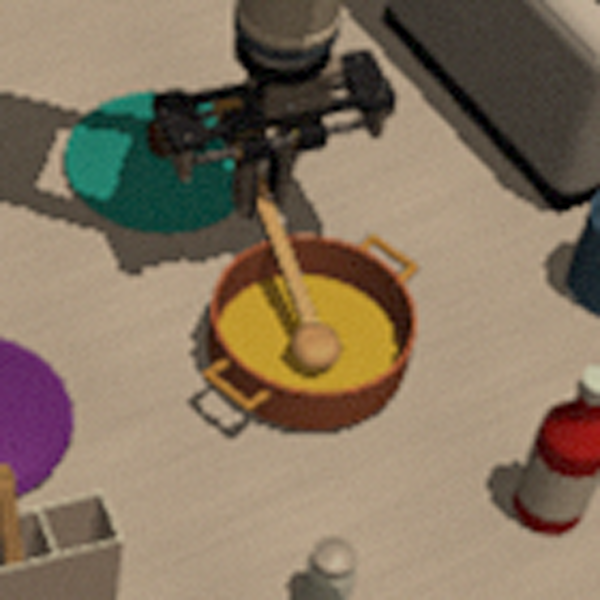

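The bowl is nearly back down. I'll raise 2 mm more, then release with a partial opening so the fingers stay clear of everything.

>>> arm_command([
  [[0,0,0.001],0],
  [[0,0,0.001],0],
  [[0,0,0],0],
  [[0,0,0],0],
])

```text
time: 24.0
ee_pos: [0.3322, 0.3494, 0.0581]
orientation: [-0.638, 0.77, -0.0, 0.0]
ft_force: [0.2, -0.3, 1.6]
grip_width: 0.15
```

>>> arm_command([
  [[0,0,0],0],
  [[0,0,0],0],
  [[0,0,0],0],
  [[0,0,0],0],
  [[0,0,0],0],
], fingers=0.1)

```text
time: 24.5
ee_pos: [0.3322, 0.3493, 0.058]
orientation: [-0.638, 0.77, -0.0, -0.0]
ft_force: [0.1, -0.3, -0.3]
grip_width: 0.447
```

>>> arm_command([
  [[0,0,0.01],0],
  [[0,0,0.025],0],
  [[0,0,0.04],0],
  [[0,0,0.04],0],
  [[0,0,0.04],0],
  [[0,0,0.04],0],
  [[0,0,0.04],0],
  [[0,0,0.03],0],
  [[0,0,0],0],
])

```text
time: 25.4
ee_pos: [0.3335, 0.3508, 0.3283]
orientation: [-0.638, 0.77, 0.0, 0.004]
ft_force: [-0.2, 0.2, 0.0]
grip_width: 0.453
```

>>> arm_command([
  [[0,-0.03,0],0],
  [[0,-0.045,0],0],
  [[0,-0.045,0],0],
  [[0,-0.045,0],0],
  [[0,-0.045,0],0],
  [[0,-0.04,0],0],
  [[0,0,0],0],
  [[0,0,0],0],
  [[0,0,0],0],
])

```text
time: 26.3
ee_pos: [0.3321, 0.1, 0.323]
orientation: [-0.638, 0.77, 0.0, 0.0]
ft_force: [-0.0, -0.4, -0.1]
grip_width: 0.451
```

Run:
```python
from rig import *
from h import *
p,d=capture("scene");q,e=capture("top")
np.savez("fin.npz",p=p,d=d,q=q,e=e)
cv2.imwrite("pics/f1.png",p[:,:,::-1]);cv2.imwrite("pics/f2.png",np.hstack([cv2.resize(p[120:220,350:450,::-1],(400,400),interpolation=2),cv2.resize(q[190:290,190:290,::-1],(400,400),interpolation=2)]))
s=sense();print(s["time"],s["ee_pos"],s["ft_force"])
W=world("scene",d);hsv=cv2.cvtColor(p,cv2.COLOR_RGB2HSV)
s=(slice(120,215),slice(360,430));w=W[s].reshape(-1,3);h=hsv[s].reshape(-1,3).astype(int)
m=(h[:,0]>=9)&(h[:,0]<=19)&(h[:,1]>80)&(h[:,1]<195)&(w[:,2]>.024)
u=np.array([-.983,.18,0]);c=np.array([.454,.3275,0]);lat=np.abs((w-c)@np.array([.18,.983,0]));m&=lat<.03
a=(w-c)@u
for lo in np.arange(-.08,.2,.02):
    k=m&(a>lo)&(a<lo+.02)
    if k.sum():print(lo.round(2),k.sum(),w[k].mean(0).round(3))
s=(slice(220,290),slice(190,270));w=W[s].reshape(-1,3)
k=w[:,2]>.055;print("lid knob",k.sum(),w[k].mean(0),w[k].max(0))
k=(w[:,2]>.021)&(w[:,2]<.05);pl=np.linalg.lstsq(np.c_[w[k,:2],np.ones(k.sum())],w[k,2],rcond=None)[0];print("lid",w[k].mean(0),cv2.minEnclosingCircle(w[k,:2].astype(np.float32)),"slope",pl[:2])
```

```text
26.4 [0.33210168 0.10034088 0.32293467] [ 0.27815262 -0.93646754 -1.17948579]
-0.08 45 [0.53  0.311 0.045]
-0.04 33 [0.479 0.319 0.031]
-0.02 60 [0.464 0.323 0.037]
0.0 20 [0.443 0.329 0.044]
0.02 22 [0.426 0.332 0.053]
0.04 25 [0.405 0.335 0.061]
0.06 68 [0.381 0.339 0.057]
0.08 46 [0.37  0.343 0.058]
0.1 22 [0.346 0.346 0.085]
0.12 19 [0.328 0.35  0.093]
0.14 19 [0.306 0.354 0.099]
0.16 7 [0.291 0.36  0.102]
lid knob 113 [ 0.63100929 -0.30089471  0.27856242] [ 1.24796781 -0.22428875  1.31367986]
lid [ 0.48431897 -0.29598102  0.03234383] ((0.5088127255439758, -0.28697457909584045), 0.1497158706188202) slope [-0.00577561  0.00280874]
```

View pics/f1.png

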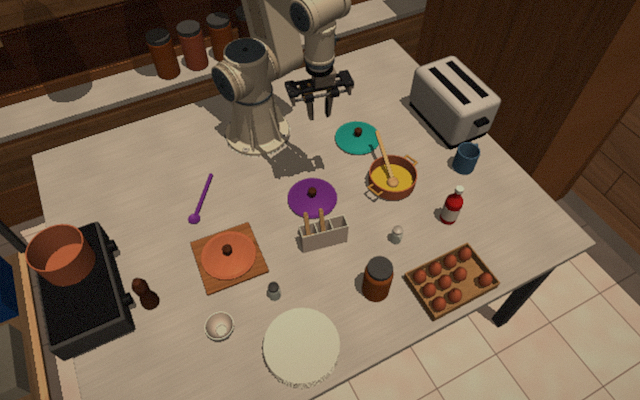

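View pics/f2.png

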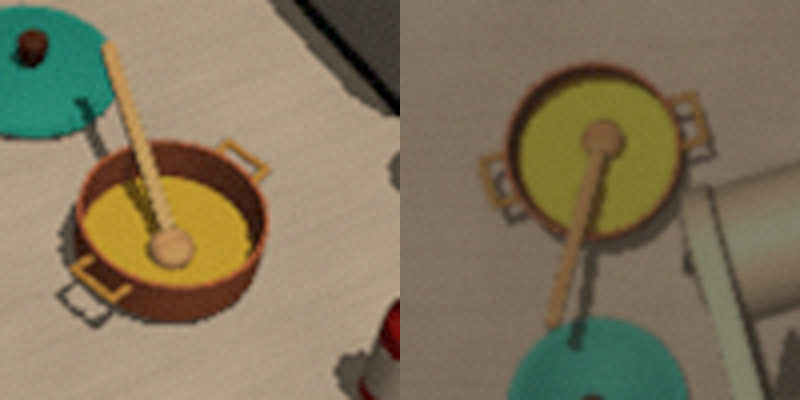

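The spoon lies in the dish, with its bowl at left crop (170,247) and its handle over the rim to (110,47). Its slope is about 20°, so about 70° from upright. The lid is flat on the board at (229,255), the turner and fork are still in the caddy, the bystanders look unmoved, and the arm is clear. I'll hand it in.

```bash
python3 -c "
from rig import *
print(job_done(), sense()['time'])"
```

```text
the job is handed in; nothing more can be done
the job is handed in; nothing more can be done
```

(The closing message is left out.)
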